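Pump a hand brake lever and hold it at its stop

TASK

On the bench two handlebar controls stand in clamps; check the one with the red lever. Using the outside of your shut fingers from the lever's outer side, press the red lever in towards the grip until it stops firmly, keep it there a moment, let it spring all the way back out, then press it in to its stop again and stay there, so that one can see it stops short of the grip: the program finishes while holding the lever pressed. Do not touch the grips or the black lever, hook or pinch anything, push very hard, or disturb the wrench, jar and can.

Things in the scene. Friction and masses are not known exactly. Their poses are not given: they have to be found in the camera images.
- red_lever (a joint): angle of the red hand lever about its upright pivot: 0 = fully out (a spring keeps it there), grows as it is pressed towards the grip, 0.32 rad = its firm stop. At the face point the spring needs about 3 N to start and about 5 N just before the stop; beyond that the stop takes the push.
- red_lever_face (a point): point on the outer face of the red lever's level blade, half-way up, 95 mm from the pivot. +x out of the face (pressing is towards -x), +y along the blade to the pivot, z up; turns clockwise from above as it is pressed. Blade 9 mm thick, 15 mm high; rounded tip (radius 9 mm) centred 35 mm on, at -y. Room outside (+x) and below is free down to the bench, 140 mm lower.
- red_grip: bar with black rubber grip carrying the red lever; origin on the bar's axis, 140 mm above the bench; bar along y, lever on its +x side. Rubber: radius 18 mm, y = -117 to +12 mm. Lever pivot at x 35, y 45 mm. Clamp block 46 x 34 mm at y = 80 mm, top 26 mm above the axis, on a fixed post. With the lever at its stop about 15 mm stay free between blade and rubber.
- black_grip: the other control's bar and grip, of the same shape and frame, with a black lever: leave alone. Which of the two stands left or right varies.
- black_lever (a joint): angle of the black lever, same meaning as the red one's; leave it at 0
- wrench_mid (a point): middle of a loose 160 mm steel wrench lying on the bench beyond the controls; leave alone
- jar: loose amber jar with a steel lid, radius 30 mm, 80 mm high, origin at its underside; leave alone
- can: loose aluminium can with a blue band, radius 28 mm, 120 mm high, origin at its underside; leave alone

How it is judged (in metres and radians):
On the way, in this order (a step that is already met when the one before it is completed fails the run):
1. the red lever is pressed in to its stop by the fingers and kept there for 0.3 s (value of joint red_lever above 0.295 rad and contact force between the fingers and red_lever above 3 N), for 0.3 s.
2. the red lever has sprung back out (value of joint red_lever below 0.03 rad), for 0.1 s.
At the end, for the whole second after the job is handed in: after one full press (kept 0.3 s) and full return (below 0.03 rad), the red lever is held still at its stop by the fingers (above 0.295 of 0.32 rad, push above 3 N); the black lever is out (below 0.03 rad); wrench, jar and can are within 15 mm of where they were (all of step 1 and velocity of joint red_lever between -0.05 and 0.05 rad/s and value of joint black_lever below 0.03 rad and distance of each of wrench_mid, jar, can from where it was at the start of the episode below 0.015 m); the arm keeps its last pose, push and grip.
It fails at once if the red lever is pushed harder than 45 N (contact force between any of the fingers, the arm and red_lever above 45 N).
It fails at once if the red control's grip or bar is touched (over 1 N) (contact force between any of the fingers, the arm and red_grip above 1 N).
It fails at once if the fingers hook or pinch the lever: they touch it while the point between the pads is over the blade or on its grip side, not on its outer side (contact force between the fingers and red_lever above 0.5 N and x of the grasp point in the frame of red_lever_face below 0.001 m).
It fails at once if the black control is worked: its lever moved over 0.05 rad or its grip touched (over 1 N) (value of joint black_lever above 0.05 rad or contact force between any of the fingers, the arm and black_grip above 1 N).
It fails at once if wrench, jar or can is moved more than 15 mm (distance of any of wrench_mid, jar, can from where it was at the start of the episode above 0.015 m).
It also fails if it takes over 42 s, if anything falls off the work surface, if the arm or the gripper's body presses on something with over 40 N, if the wrist force passes 120 N, or if a joint passes its speed limit or range.

ROBOT

A 6-joint arm with a two-finger parallel gripper is mounted at the origin on the work surface. World frame = base frame: x ahead of the robot, y to its left, z up, the work surface at z = 0. Lengths are in m, angles in degrees, forces in N, time in s.
With the tool pointing down it reaches from about 0.25 to 0.775 m from the base axis. Payload 4 kg.
Tool frame: the origin (TCP) lies midway between the tips of the shut fingers; the grasp point (between the pads) lies 19 mm behind it; z points along the fingers, y is the direction in which the jaws open and shut (so a half turn about z gives the same grasp; the last joint's range is limited). The gripper opens to 85 mm and grips with 20 to 120 N. Pads are 22 mm wide; open, the fingers measure 114 mm over their backs; the gripper's body (76 mm by 85 mm) begins 54 mm behind the grasp point. The pads swing forward as they close: fully open they stand 13 mm farther back than shut.
Start: joints at [-73.058, 4.996, 78.535, -0, 96.463, -5.907], TCP at [0.214, -0.507, 0.231] pointing down, gripper open.
Joint ranges: [-177.83, 177.83], [-43.37, 116.18], [15.69, 146.23], [-61.86, 241.86], [9.47, 152.12], [-147.06, 147.06]. Speed limits (degrees/s): [159.86, 159.86, 180, 180, 180, 180].

INTERFACE

Orientations are given as [roll, pitch, yaw] about the fixed x, y, z axes, in that order (R = Rz(yaw) Ry(pitch) Rx(roll)).
In Python, from workcell import arm gives the robot as it stands.
- The arm moves only by the tool jog_arm, never from a script. Its argument "series" is a list of rows, each an object with "slide": the shift along the world's x, y, z in m, a list of three; "dr": the turn, a rotation vector about the world's x, y, z in degrees, a list of three. A call has 1 to 8 rows; each row is the pose to reach, as a shift and turn from the pose commanded when the call began; what a row does not reach only later rows make up. A row lasts 1/8 s, in which the tool goes at most 62.5 mm and 10.7 degrees, less where a joint would pass 70% of its speed; a pose out of reach is approached as far as the arm can. A call with a gripper value outside its range is refused whole. "claw" is the opening, from -1 (shut) to 1 (fully open), so that 0 is half open, set as the call begins (left out, the last holds). The fingers move at their own pace and stop on an object; "squeeze" is the grip in N (left out, the last holds). Time passes only in rows, so rows that repeat a pose let the fingers close. It gives the time, the measured TCP pose, the force and the opening at its end, in the units of the state.
- arm.read_state(): the state, without advancing time (a new reading comes with each control period).
- arm.get_image(name): name is "scene" or "top"; returns the picture (420x560x3 uint8, red, green, blue); there is no depth.
- arm.camera_model(name): a dict with "K" (3x3 intrinsics, pixels), "distortion" ([k1, k2, p1, p2, k3] as OpenCV has them; the pictures are not rectified), "R" (3x3) and "t" (3): a world point X has camera coordinates R X + t. Camera axes: x right, y down, z forward; pixel columns grow to the right and rows downward; lengths in m; the calibration is good to about 2 mm. A picture is of the moment at which its call begins. camera_model takes no time and is no camera call.
- arm.close_job(): hands the job in, once; it reports no verdict.
The state is a dict: "clock": time; "joints": joint angles; "joint_velocities": joint speeds; "effort": joint torques, N m; "tool_pos": TCP position; "orientation": TCP orientation; "wrist_force": force on the tool from outside, world axes, zero at the start; "torque": the same for the moment, N m; "opening": opening from 0.0 (shut) to 1.0 (fully open).
Only numpy, scipy, OpenCV 4.12 (cv2) and the standard library are available. Lean on these libraries where they do the work, as an engineer would, in place of code of your own. Each camera call takes 0.05 s, during which the arm holds its last target. There are 200 camera calls.

## Working session

There is one attempt and no reset: what is moved stays moved. The work goes in short steps, Python scripts to look and compute and a tool call to move; the robot and the scene stay as the last step left them, time stands still between calls to the robot, and variables do not carry over. Pictures are saved under pics/ and viewed, about 8 in all and at most 12, crops included, and the job is handed in when it is done.

Besides the shell and the picture viewer there is one more tool, called as name(argument=value, ...) on one line, values as JSON. jog_arm: Moves the arm, as the interface text tells. Its arguments: {"type":"object","properties":{"series":{"type":"array","items":{"type":"object","properties":{"slide":{"type":"array","items":{"type":"number"}},"dr":{"type":"array","items":{"type":"number"}}}}},"claw":{"type":"number"},"squeeze":{"type":"number"}},"required":["series"]}

```bash
mkdir -p pics
python3 - <<'E'
from workcell import arm
import cv2,numpy as np
for n in ("scene","top"):
    cv2.imwrite(f"pics/{n}0.png",cv2.resize(arm.get_image(n)[:,:,::-1],(784,588),interpolation=cv2.INTER_CUBIC))
    m=arm.camera_model(n); R=np.array(m["R"]);print(n,m["K"],m["distortion"],-R.T@np.array(m["t"]),R.round(3).tolist())
s=arm.read_state();print(s)
E
```

```text
scene [[404.11321375   0.         274.65362273]
 [  0.         404.11321375 217.26983334]
 [  0.           0.           1.        ]] [0.00447366 0.         0.         0.         0.        ] [1.27995884 0.48333553 0.8397578 ] [[-0.557, 0.831, -0.012], [0.552, 0.359, -0.752], [-0.621, -0.425, -0.659]]
top [[517.53485601   0.         278.61463975]
 [  0.         517.53485601 204.92187726]
 [  0.           0.           1.        ]] [-0.06079652  0.          0.          0.          0.        ] [ 4.21209476e-01 -1.22851439e-03  1.61653849e+00] [[-0.009, -1.0, -0.011], [-0.993, 0.01, -0.115], [0.115, 0.01, -0.993]]
{'clock': 0.1, 'joints': array([-7.30564386e+01,  5.03700170e+00,  7.86169136e+01,  9.56868979e-04,
        9.64633840e+01, -5.90763063e+00]), 'joint_velocities': array([ 0.04740127, -0.09826172, -0.23605199, -0.04145249, -0.08405843,
       -0.08278317]), 'effort': array([ 2.32999511e-03, -3.53014076e+01, -3.14219463e+01, -1.30013686e-04,
        7.98506720e-03, -4.06265144e-06]), 'tool_pos': array([ 0.21345096, -0.50640077,  0.23022855]), 'orientation': array([-1.79883422e+02, -1.30189799e-02,  2.28512856e+01]), 'wrist_force': array([ 0.32264113, -0.52747157, -1.00066729]), 'torque': array([-0.02421571, -0.04662809, -0.02329858]), 'opening': 1.0033371911024418}
```

View pics/scene0.png

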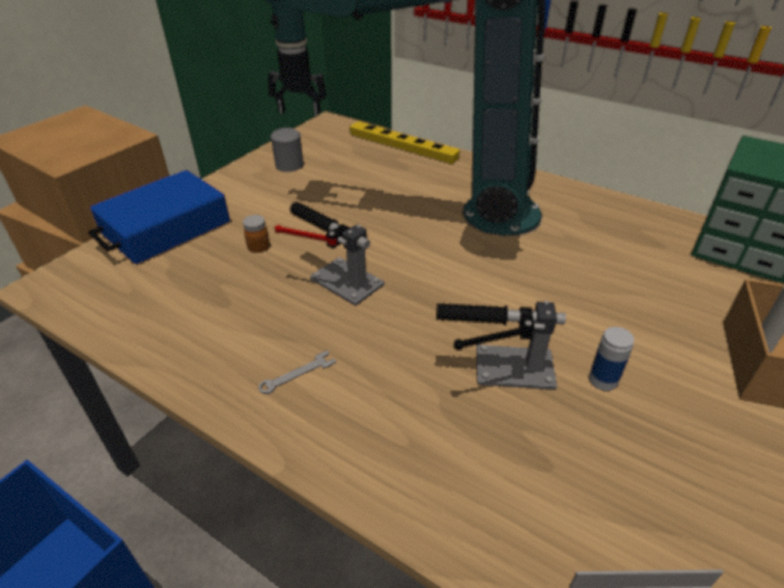

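View pics/top0.png

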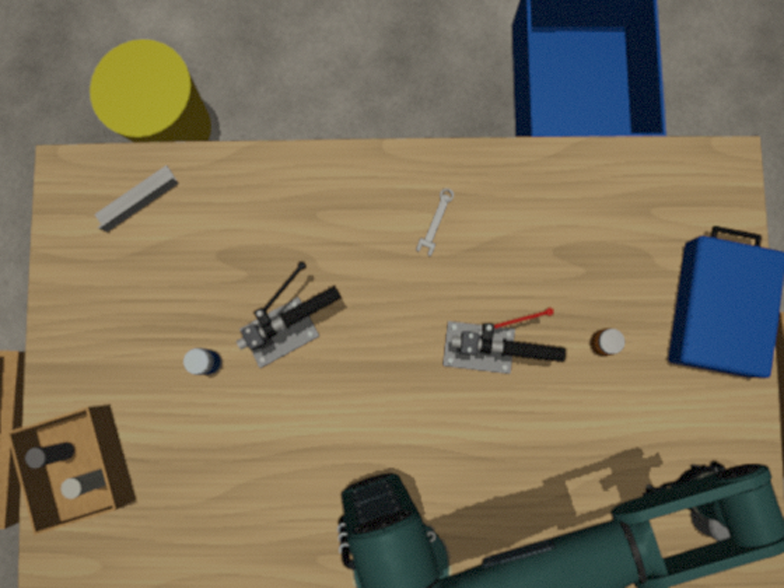

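Scene: the red lever's tip is at about (278,229) and its pivot near (333,240), with the jar left of it. Top: the red lever runs from (489,328) to its tip at (549,312), its outer side facing away from the robot. Next I enlarge both for exact pixels.

Run:
```python
from workcell import arm
import cv2,numpy as np
a=arm.get_image("scene")[:,:,::-1][135:215,190:290]; b=arm.get_image("top")[:,:,::-1][205:285,310:410]
f=lambda i:cv2.convertScaleAbs(cv2.resize(i,(800,640),interpolation=cv2.INTER_CUBIC),alpha=1.5)[:600]
cv2.imwrite("pics/c1.png",f(a));cv2.imwrite("pics/c2.png",f(b))
```

```text
(no output)
```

View pics/c1.png

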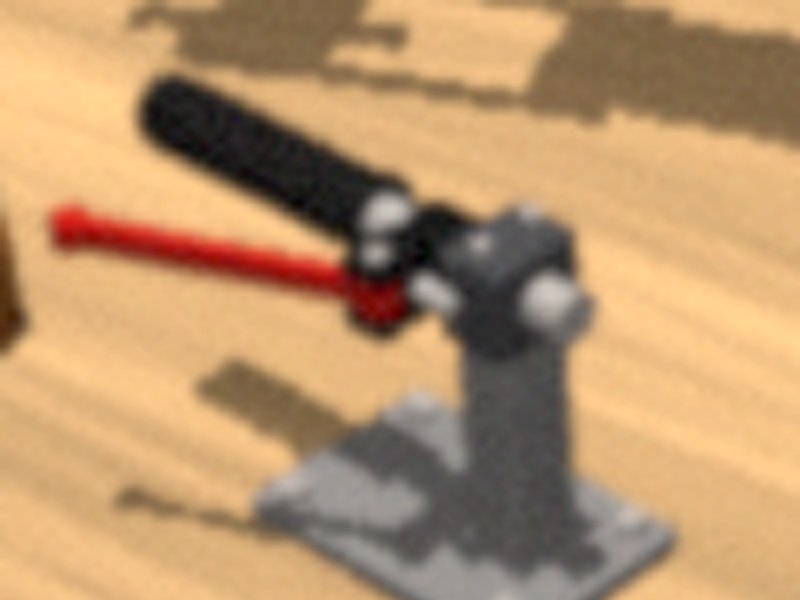

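View pics/c2.png

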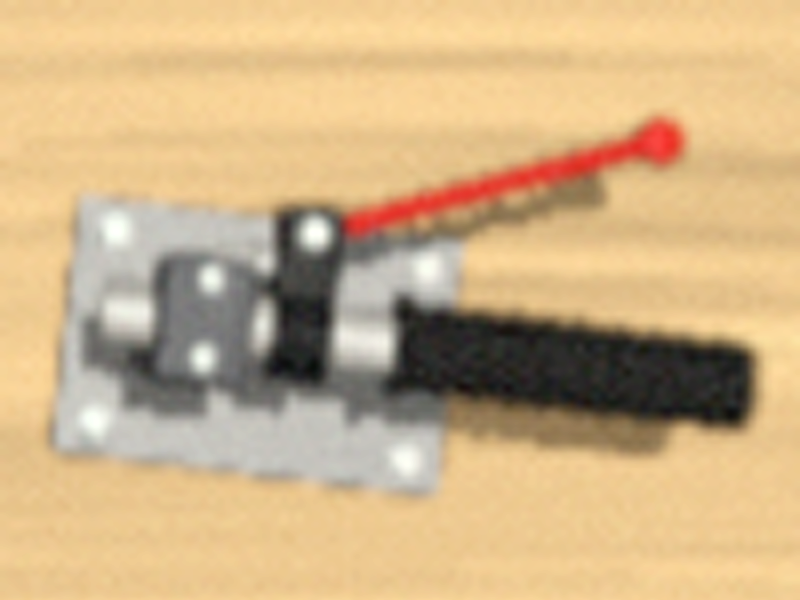

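Enlarged scene (x8, offset 190,135): red tip centre (69,227), pivot knob (380,300). Enlarged top (offset 310,205): red tip centre (661,141), pivot screw (315,232), grip axis (400,345) to (750,383).

```bash
cat > h.py <<'E'
from workcell import arm
import cv2,numpy as np
def ray(n,uv):
    m=arm.camera_model(n);R=np.array(m["R"]);t=np.array(m["t"])
    p=cv2.undistortPoints(np.array([[uv]],float),np.array(m["K"]),np.array(m["distortion"]))[0,0]
    return -R.T@t, R.T@np.array([p[0],p[1],1.])
def tri(a,b):
    (c,d),(e,f)=ray("scene",a),ray("top",b)
    s=np.linalg.lstsq(np.c_[d,-f],e-c,rcond=None)[0]; P,Q=c+s[0]*d,e+s[1]*f
    return (P+Q)/2,np.linalg.norm(P-Q)
def atz(n,uv,z):
    c,d=ray(n,uv);return c+d*(z-c[2])/d[2]
S=lambda u,v:((u+.5)/8-.5+190,(v+.5)/8-.5+135)
T=lambda u,v:((u+.5)/8-.5+310,(v+.5)/8-.5+205)
E
python3 - <<'E'
from h import *
tip,e=tri(S(69,227),T(661,141));print("tip",tip,e)
print("gripend",tri(S(165,108),T(748,383)))
for z in(.14,.16):print("piv",z,atz("top",T(315,232),z))
z=.14
g=[atz("top",T(*p),z) for p in((400,345),(750,383))];print("grip",g,np.linalg.norm(g[1]-g[0]))
piv=atz("top",T(315,232),.155);tp=atz("top",T(661,141),tip[2])
d=(tp-piv)[:2];print("len",np.linalg.norm(d),"dir",np.degrees(np.arctan2(d[1],d[0])))
gd=(g[1]-g[0])[:2];print("gripdir",np.degrees(np.arctan2(gd[1],gd[0])))
print("jar",atz("top",(609/1.4,342/1.4),.08))
E
```

```text
tip [ 0.53825531 -0.31051767  0.14113108] 0.0006180300310514507
gripend (array([ 0.45103257, -0.33798299,  0.14074681]), np.float64(0.0027424207966317573))
piv 0.14 [ 0.50730138 -0.18624152  0.14      ]
piv 0.16 [ 0.50613525 -0.18373548  0.16      ]
grip [array([ 0.46676909, -0.21556412,  0.14      ]), array([ 0.4518743 , -0.33998871,  0.14      ])] 0.12531294088747932
len 0.13039740613536785 dir -75.78339564201832
gripdir -96.8263535753086
jar [ 0.47609804 -0.44920684  0.08      ]
```

The tip measures z 0.141, the lever is 130 mm long (as stated) and the jar is clear. The face point is about (0.534,-0.275), with the outward normal at about 14°. At the stop it is about (0.504,-0.279), with the normal at -4°. I'll shut the fingers and travel high to the outer side.

jog_arm(series=[{"slide": [0.02,0.012,0.01],"dr": [0,0,-1]},{"slide": [0.06,0.036,0.02],"dr": [0,0,-3]},{"slide": [0.1,0.06,0.02],"dr": [0,0,-5]},{"slide": [0.14,0.084,0.02],"dr": [0,0,-7]},{"slide": [0.18,0.108,0.02],"dr": [0,0,-9]},{"slide": [0.22,0.132,0.02],"dr": [0,0,-11]},{"slide": [0.25,0.15,0.02],"dr": [0,0,-13]},{"slide": [0.27,0.16,0.02],"dr": [0,0,-14]}], claw=-1, squeeze=60)

```text
clock: 1.2
tool_pos: [0.4849, -0.3455, 0.2509]
orientation: [-180.0, 0.0, 8.9]
wrist_force: [0.2, -0.4, -0.4]
opening: 0.0
```

jog_arm(series=[{"slide": [0.03,0.02,0],"dr": [0,0,-1]},{"slide": [0.07,0.04,0],"dr": [0,0,-2]},{"slide": [0.1,0.055,0],"dr": [0,0,-4]},{"slide": [0.116,0.067,-0.01],"dr": [0,0,-4]},{"slide": [0.116,0.067,-0.03],"dr": [0,0,-4]},{"slide": [0.116,0.067,-0.05],"dr": [0,0,-4]},{"slide": [0.116,0.067,-0.05],"dr": [0,0,-4]},{"slide": [0.116,0.067,-0.05],"dr": [0,0,-4]}])

```text
clock: 2.2
tool_pos: [0.5994, -0.2801, 0.2018]
orientation: [180.0, -0.0, 4.8]
wrist_force: [0.1, 0.6, 0.1]
opening: 0.002
```

Now down to z 0.12 on the outer side, then a look.

jog_arm(series=[{"slide": [0,0.0,-0.02]},{"slide": [0,0,-0.05]},{"slide": [0,0,-0.07]},{"slide": [0,0.0,-0.082]},{"slide": [0,0,-0.082]}])

```text
schema error: expected keys slide, dr
```

Run:
```python
from h import *
a=arm.get_image("scene")[:,:,::-1][100:200,190:290]; b=arm.get_image("top")[:,:,::-1][180:280,320:420]
f=lambda i:cv2.convertScaleAbs(cv2.resize(i,(400,400),interpolation=cv2.INTER_CUBIC),alpha=1.5)
cv2.imwrite("pics/d.png",np.hstack([f(a),f(b)]))
```

```text
(no output)
```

View pics/d.png

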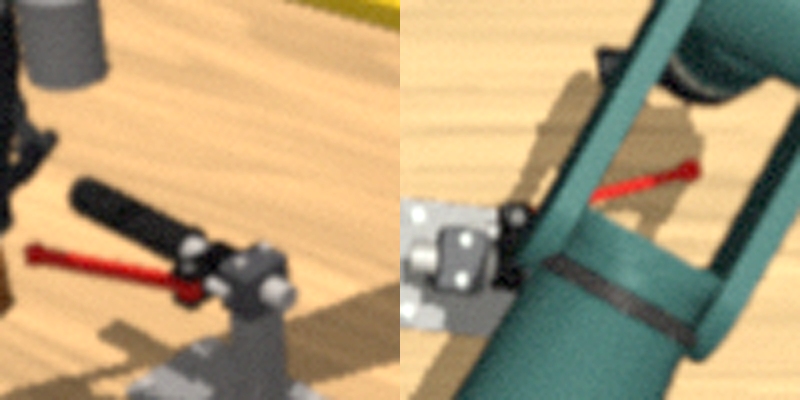

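The move was refused because "dr" was missing, so the picture shows the gripper still high on the left and the lever untouched, tip at (35,253). I'll repeat the descent.

jog_arm(series=[{"slide": [0,0,-0.02],"dr": [0,0,0]},{"slide": [0,0,-0.05],"dr": [0,0,0]},{"slide": [0,0,-0.07],"dr": [0,0,0]},{"slide": [0,0,-0.082],"dr": [0,0,0]},{"slide": [0,0,-0.082],"dr": [0,0,0]}])

```text
clock: 2.92
tool_pos: [0.5993, -0.2797, 0.1186]
orientation: [-180.0, 0.1, 4.8]
wrist_force: [0.8, 0.5, -0.3]
opening: 0.001
```

Run:
```python
from h import *
m=arm.camera_model("scene")
p=np.array(arm.read_state()["tool_pos"]);print(cv2.projectPoints(p[None],cv2.Rodrigues(np.array(m["R"]))[0],np.array(m["t"]),np.array(m["K"]),np.array(m["distortion"]))[0])
a=arm.get_image("scene")[:,:,::-1][80:230,120:320]
cv2.imwrite("pics/d2.png",cv2.convertScaleAbs(cv2.resize(a,(800,600),interpolation=cv2.INTER_CUBIC),alpha=1.7))
```

```text
[[[193.14737992 181.7413429 ]]]
```

View pics/d2.png

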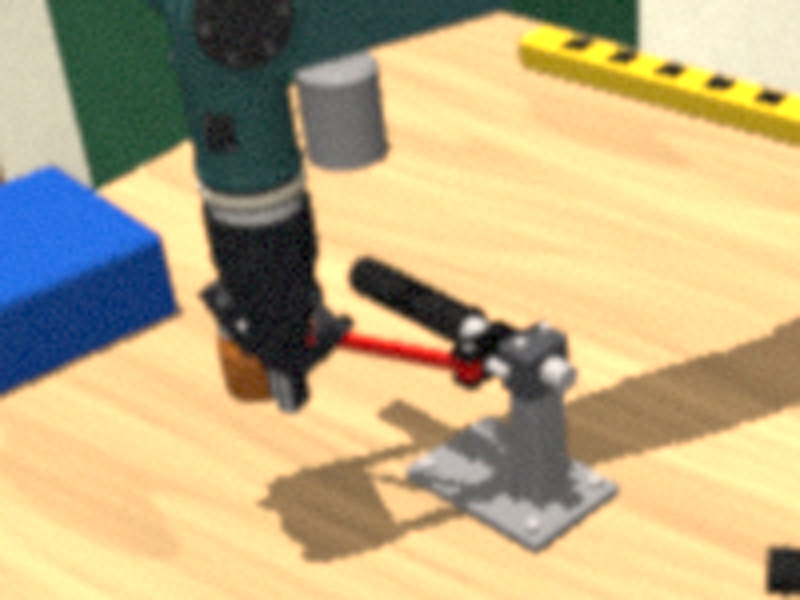

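The fingers hang on the lever's outer side with tips around (290,400), and the wide knuckles lie along y, above the blade. I'll press along -x in small steps while watching the force.

jog_arm(series=[{"slide": [-0.015,0,0],"dr": [0,0,0]},{"slide": [-0.03,0,0],"dr": [0,0,0]},{"slide": [-0.04,0,0],"dr": [0,0,0]},{"slide": [-0.04,0,0],"dr": [0,0,0]}])

```text
clock: 3.48
tool_pos: [0.5597, -0.2802, 0.1205]
orientation: [179.9, -0.1, 4.8]
wrist_force: [0.8, -0.4, -0.2]
opening: 0.003
```

jog_arm(series=[{"slide": [-0.004,0,0],"dr": [0,0,0]},{"slide": [-0.008,0,0],"dr": [0,0,0]},{"slide": [-0.012,0,0],"dr": [0,0,0]},{"slide": [-0.016,0,0],"dr": [0,0,0]},{"slide": [-0.016,0,0],"dr": [0,0,0]}])

```text
clock: 4.1
tool_pos: [0.544, -0.2802, 0.1196]
orientation: [179.9, -0.1, 4.8]
wrist_force: [3.4, -1.2, -2.3]
opening: -0.0
```

jog_arm(series=[{"slide": [-0.003,0,0],"dr": [0,0,0]},{"slide": [-0.006,0,0],"dr": [0,0,0]},{"slide": [-0.009,0,0],"dr": [0,0,0]},{"slide": [-0.012,0,0],"dr": [0,0,0]},{"slide": [-0.012,0,0],"dr": [0,0,0]}])

```text
clock: 4.72
tool_pos: [0.5316, -0.2802, 0.1198]
orientation: [179.9, -0.0, 4.8]
wrist_force: [4.2, -3.3, 0.9]
opening: 0.002
```

jog_arm(series=[{"slide": [-0.003,0,0],"dr": [0,0,0]},{"slide": [-0.006,0,0],"dr": [0,0,0]},{"slide": [-0.009,0,0],"dr": [0,0,0]},{"slide": [-0.011,0,0],"dr": [0,0,0]},{"slide": [-0.011,0,0],"dr": [0,0,0]}])

```text
clock: 5.35
tool_pos: [0.5211, -0.2806, 0.1198]
orientation: [179.9, -0.1, 4.8]
wrist_force: [4.3, -3.7, 0.3]
opening: 0.001
```

jog_arm(series=[{"slide": [-0.001,0,0],"dr": [0,0,0]},{"slide": [-0.002,0,0],"dr": [0,0,0]},{"slide": [-0.002,0,0],"dr": [0,0,0]}])

```text
clock: 5.72
tool_pos: [0.5192, -0.2807, 0.1197]
orientation: [179.9, -0.1, 4.8]
wrist_force: [4.8, -3.7, 0.8]
opening: -0.001
```

jog_arm(series=[{"slide": [-0.001,0,0],"dr": [0,0,0]},{"slide": [-0.002,0,0],"dr": [0,0,0]},{"slide": [-0.002,0,0],"dr": [0,0,0]}])

```text
clock: 6.1
tool_pos: [0.5172, -0.2807, 0.1197]
orientation: [179.9, -0.1, 4.8]
wrist_force: [4.8, -4.0, -0.4]
opening: 0.003
```

jog_arm(series=[{"slide": [-0.001,0,0],"dr": [0,0,0]},{"slide": [-0.001,0,0],"dr": [0,0,0]}])

```text
clock: 6.35
tool_pos: [0.5162, -0.2807, 0.1197]
orientation: [179.9, -0.1, 4.8]
wrist_force: [5.3, -4.0, 0.2]
opening: 0.007
```

jog_arm(series=[{"slide": [-0.001,0,0],"dr": [0,0,0]},{"slide": [-0.001,0,0],"dr": [0,0,0]}])

```text
clock: 6.6
tool_pos: [0.5152, -0.2807, 0.1198]
orientation: [179.9, -0.1, 4.8]
wrist_force: [4.3, -4.4, 0.4]
opening: -0.001
```

jog_arm(series=[{"slide": [-0.001,0,0],"dr": [0,0,0]},{"slide": [-0.001,0,0],"dr": [0,0,0]}])

```text
clock: 6.85
tool_pos: [0.515, -0.2807, 0.1198]
orientation: [179.9, -0.2, 4.8]
wrist_force: [6.7, -4.3, -1.8]
opening: -0.001
```

jog_arm(series=[{"slide": [-0.001,0,0],"dr": [0,0,0]},{"slide": [-0.001,0,0],"dr": [0,0,0]}])

```text
clock: 7.1
tool_pos: [0.5149, -0.2807, 0.1199]
orientation: [179.8, -0.3, 4.9]
wrist_force: [10.2, -4.3, -1.3]
opening: 0.0
```

jog_arm(series=[{"slide": [-0.001,0,0],"dr": [0,0,0]},{"slide": [-0.001,0,0],"dr": [0,0,0]}])

```text
clock: 7.35
tool_pos: [0.5148, -0.2807, 0.1199]
orientation: [179.8, -0.4, 4.9]
wrist_force: [12.0, -4.8, -3.1]
opening: 0.001
```

The lever is at its stop: the position is stalled at x=0.515 and the force is rising at about 12 N. I'll hold, release past first contact (about 0.546), wait, and check that the lever came back.

jog_arm(series=[{"slide": [0,0,0],"dr": [0,0,0]},{"slide": [0,0,0],"dr": [0,0,0]},{"slide": [0,0,0],"dr": [0,0,0]},{"slide": [0,0,0],"dr": [0,0,0]},{"slide": [0,0,0],"dr": [0,0,0]},{"slide": [0,0,0],"dr": [0,0,0]}])

```text
clock: 8.1
tool_pos: [0.5148, -0.2807, 0.1199]
orientation: [179.8, -0.4, 4.9]
wrist_force: [12.1, -4.7, -2.1]
opening: 0.003
```

Run:
```python
from h import *
cv2.imwrite("pics/p1.png",arm.get_image("scene")[:,:,::-1])
```

jog_arm(series=[{"slide": [0.006,0,0],"dr": [0,0,0]},{"slide": [0.013,0,0],"dr": [0,0,0]},{"slide": [0.02,0,0],"dr": [0,0,0]},{"slide": [0.027,0,0],"dr": [0,0,0]},{"slide": [0.034,0,0],"dr": [0,0,0]},{"slide": [0.041,0,0],"dr": [0,0,0]},{"slide": [0.048,0,0],"dr": [0,0,0]},{"slide": [0.048,0,0],"dr": [0,0,0]}])

```text
clock: 9.15
tool_pos: [0.5595, -0.28, 0.1188]
orientation: [-180.0, 0.1, 4.9]
wrist_force: [-0.3, -0.2, -0.5]
opening: -0.003
```

jog_arm(series=[{"slide": [0,0,0],"dr": [0,0,0]},{"slide": [0,0,0],"dr": [0,0,0]},{"slide": [0,0,0],"dr": [0,0,0]}])

```text
clock: 9.52
tool_pos: [0.5594, -0.2799, 0.1195]
orientation: [180.0, 0.0, 4.8]
wrist_force: [0.2, -0.1, -0.2]
opening: 0.002
```

Run:
```python
from h import *
f=lambda i:cv2.convertScaleAbs(cv2.resize(i[100:200,180:280],(400,400),interpolation=cv2.INTER_CUBIC),alpha=1.7)
cv2.imwrite("pics/p12.png",np.hstack([f(cv2.imread("pics/p1.png")),f(arm.get_image("scene")[:,:,::-1])]))
```

```text
(no output)
```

View pics/p12.png

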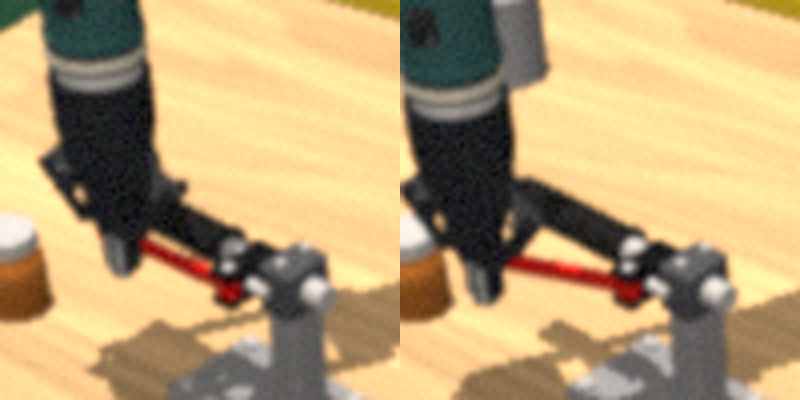

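Left (held): the blade runs from (145,245) to (225,285), nearly parallel to the grip. Right (released): it is back at its original slope, (510,262) to (620,283), and the wrist force is about 0. Second press to the same pose, slowly at the end.

jog_arm(series=[{"slide": [-0.006,0,0],"dr": [0,0,0]},{"slide": [-0.012,0,0],"dr": [0,0,0]},{"slide": [-0.017,0,0],"dr": [0,0,0]},{"slide": [-0.022,0,0],"dr": [0,0,0]},{"slide": [-0.027,0,0],"dr": [0,0,0]},{"slide": [-0.032,0,0],"dr": [0,0,0]},{"slide": [-0.037,0,0],"dr": [0,0,0]},{"slide": [-0.04,0,0],"dr": [0,0,0]}])

```text
clock: 10.58
tool_pos: [0.52, -0.2809, 0.12]
orientation: [179.8, -0.1, 4.8]
wrist_force: [5.6, -3.4, -0.8]
opening: -0.0
```

jog_arm(series=[{"slide": [-0.002,0,0],"dr": [0,0,0]},{"slide": [-0.004,0,0],"dr": [0,0,0]},{"slide": [-0.005,0,0],"dr": [0,0,0]},{"slide": [-0.006,0,0],"dr": [0,0,0]},{"slide": [-0.007,0,0],"dr": [0,0,0]},{"slide": [-0.008,0,0],"dr": [0,0,0]},{"slide": [-0.008,0,0],"dr": [0,0,0]},{"slide": [-0.008,0,0],"dr": [0,0,0]}])

```text
clock: 11.58
tool_pos: [0.5148, -0.2809, 0.1202]
orientation: [179.8, -0.5, 4.9]
wrist_force: [12.6, -4.3, -2.8]
opening: 0.0
```

jog_arm(series=[{"slide": [0,0,0],"dr": [0,0,0]},{"slide": [0,0,0],"dr": [0,0,0]},{"slide": [0,0,0],"dr": [0,0,0]},{"slide": [0,0,0],"dr": [0,0,0]}])

```text
clock: 12.08
tool_pos: [0.5148, -0.2809, 0.1202]
orientation: [179.8, -0.5, 4.9]
wrist_force: [11.7, -5.1, -4.0]
opening: 0.001
```

Run:
```python
from h import *
f=lambda i:cv2.convertScaleAbs(cv2.resize(i,(392,294)),alpha=1.5)
cv2.imwrite("pics/e.png",np.hstack([f(arm.get_image(n)[:,:,::-1]) for n in("scene","top")]))
s=arm.read_state();print(s["tool_pos"],s["wrist_force"],s["joint_velocities"].round(2))
```

```text
[ 0.51479059 -0.28090535  0.12018131] [11.83514303 -5.0995441  -2.95714432] [ 0.02  0.05  0.08  0.07 -0.06 -0.07]
```

View pics/e.png

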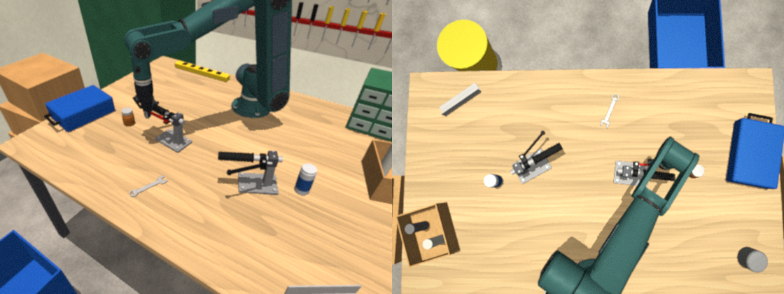

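The lever is held at its stop with about 12 N, at the same pose as the first press. The wrench (148,186), jar (128,117), can (306,178) and black lever look unchanged.

```bash
python3 -c "
from workcell import arm
arm.close_job();s=arm.read_state();print(s['clock'],s['tool_pos'],s['wrist_force'])"
```

```text
the job is handed in; nothing more can be done
the job is handed in; nothing more can be done
```

The red lever went through a full press, a full return and a second press, and I handed the job in at about 12 s with the lever held at its stop. The hand-in reports no verdict, so these checks are my own readings.

- **First press:** with the side of the shut fingers on the lever's outer face, the tool stalled at x = 0.515 m. The push rose from about 5 N (spring) to about 12 N (stop), and I held it there for over 0.75 s.
- **Return:** I backed the fingers off until the wrist force was about 0 N. The picture showed the lever back at its original slope.
- **Second press:** the tool stalled at the same x = 0.515 m. The push held steady at about 12 N, with the joints nearly still.
- **Other things:** by eye in the last picture (reduced size), the wrench, jar, can and black lever looked unchanged. The wrist force gave no sign of touching anything else. I did not measure the lever's angle or the gap to the grip.
- **Refused move:** one move was refused because I left out its turn value. It moved nothing, and I sent it again correctly.

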